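Set the lens carriage at its index and clamp it to the first slip

ROBOT

A 7-joint arm with a two-finger parallel gripper is mounted at the origin on the work surface. World frame = base frame: x ahead of the robot, y to its left, z up, the work surface at z = 0. Lengths are in m, angles in rad, forces in N, time in s.
With the tool pointing down it reaches from about 0.425 to 0.875 m from the base axis. Payload 4.7 kg.
Tool frame: the origin (TCP) lies at the very end of the fingers, on their centre line; the grasp point (between the pads) lies 19 mm behind it; z points along the fingers, y is the line along which they close (so a half turn about z gives the same grasp; the last joint's range is limited). The gripper opens to 87 mm and grips with 3 to 60 N. Pads are 19 mm wide; open, the fingers measure 117 mm over their backs; the gripper's body (75 mm by 190 mm) begins 51 mm behind the grasp point.
Start: joints at [-1.315, 0.321, -0.07, 1.45, 0.023, 1.371, -0.057], TCP at [0.156, 0.631, 0.223] pointing down, gripper open.
Joint ranges: [-2.86, 2.86], [-0.3, 2.09], [-1.38, 1.24], [0.06, 2.45], [-1.56, 4.7], [0.09, 2.05], [-2.69, 2.69]. Speed limits (rad/s): [2.57, 2.57, 3.14, 3.14, 3.14, 3.14, 3.14].

INTERFACE

Orientations are given as a rotation vector (axis times angle).
In Python, from bench import ctrl, vision gives the robot as it stands.
- The arm moves only by the tool jog_arm, never from a script. Its argument "increments" is a list of rows, each an object of numbers: "tx", "ty", "tz": the shift along the tool's x, y, z in mm; "wx", "wy", "wz": the turn, a rotation vector about the tool's x, y, z in rad; "gripper": the opening, from 0 (shut) to 1 (fully open). In form: [{"tx": .., "ty": .., "tz": .., "wx": .., "wy": .., "wz": .., "gripper": ..}, ...]. A call has exactly 5 rows; each row is the pose to reach, as a shift and turn from the pose commanded when the call began, along the tool's axes at that moment; what a row does not reach only later rows make up. A row lasts 1/12 s, in which the tool goes at most 41.7 mm and 7.16 degrees, less where a joint would pass 70% of its speed; a pose out of reach is approached as far as the arm can. A call with a gripper value outside its range is refused whole. The fingers move at their own pace and stop on an object; "grip_force" is the grip in N (left out, the last holds). Time passes only in rows, so rows that repeat a pose let the fingers close, or fill a call up. It gives the time, the measured TCP pose, the force, the opening and the grip force at its end, in the units of the state.
- ctrl.get_state(): the state, without advancing time (a new reading comes with each control period).
- vision.get_image(name): name is "scene" or "top" or "wrist"; returns a dict with "color" (480x640x3 uint8, blue, green, red), "fx", "fy", "cx", "cy" (pixels), "k1" (the pictures are not rectified: a ray, as slopes to the right and down, at radius r is drawn at 1 + k1 r^2 times it, then the intrinsics apply), "extrinsics" (4x4, takes a point from world to camera coordinates). Camera axes: x right, y down, z forward; pixel columns grow to the right and rows downward; lengths in m; the calibration is good to about 2 mm. A picture is of the moment at which its call begins. There is no depth.
- ctrl.close_job(): hands the job in; it is judged then, once.
Trained networks look in the newest picture that a camera, given by its name, has taken for a name from the list of things; names that differ only in an ending like _2 or _b are one class to them, and where a whole thing is asked for, a point or a joint stands for the part that bears it (a point fixed in the world has none). Each returns a list of dicts, best first, with "conf" (0 to 1); they miss things now and then, are a little off and sometimes report something else, mostly with a low value. They report only what shows in the picture. A call takes as long as a camera call. They do not tell look-alikes from the thing itself.
- vision.spot_in(camera, thing): "bbox" ([left, top, right, bottom] in pixels, round what is visible of it).
The state is a dict: "time": time; "joint_positions": joint angles; "qd": joint speeds; "joint_torque": joint torques, N m; "position": TCP position; "tool_rot": TCP orientation; "ft_force": force on the tool from outside, world axes, zero at the start; "torque": the same for the moment, N m; "grip_width": opening from 0.0 (shut) to 1.0 (fully open); "grip_force": force on a finger pad.
Only numpy, scipy, OpenCV 4.12 (cv2) and the standard library are available. Lean on these libraries where they do the work, as an engineer would, in place of code of your own. Each camera call takes 0.05 s, during which the arm holds its last target. There are 200 camera calls.

TASK

Slide the lens carriage along its rail until its pointer lines up with the pointer of the index post beside the rail, then clamp it there: turn the black thumbscrew on the carriage clockwise (seen from above) until it is down and its drag clutch slips for the first time, and stop at once, with no more than an eighth of a turn of slip. Let go with the carriage still at the index, and leave the other things on the counter where they are.

Things in the scene. Friction and masses are not known exactly. Their poses are not given: they have to be found in the camera images.
- rail_bed: steel slide rail fixed to the counter, 500 mm long (its y axis), 90 mm wide, rail top 35 mm above the counter; origin at the centre of its underside. The carriage runs along its y axis
- carriage (a joint): travel of the dark steel lens carriage along the rail's +y axis, 0 to 0.22 m; about 5 N slides it (it may be held by the thumbscrew) and it stays where left. It is a 195 x 84 mm plate, top 55 mm above the counter, with a thumbscrew near its -y end and a black lens, 69 mm in diameter, lying along y, its top 133 mm above the counter, 75 to 160 mm to the +y side of the thumbscrew's axis
- carriage_pointer (a point): tip of the small steel pointer that sticks out on the +x side of the carriage, level with the thumbscrew's axis along the rail: 64 mm from that axis, 50 mm above the counter. Axes as the rail's
- index_post: fixed steel index post beside the rail on its +x side: 60 x 60 mm foot, 54 mm tall, with a pointer towards the rail. Origin on the counter below the pointer's tip; axes parallel to the rail's
- index_tip (a point): tip of the index post's pointer, 50 mm above the counter, about 4 mm across the gap from the line of the carriage pointer; axes parallel to the rail's. The pointers line up when they have the same position along the rail's y axis
- knob_grip (a point): grip point on the vertical axis of the thumbscrew's black fluted round head, 107 mm above the counter. Head: 52 mm diameter, 83 to 117 mm above the counter, a steel bar on its top from centre to rim. Below it, at 75 to 81 mm, a steel collar of 72 mm diameter with a nib reaching 46 mm from the axis. The point turns with the head, x along the bar
- screw (a joint): turn of the screw and its steel collar, rad, growing clockwise seen from above; it turns easily (0.04 N m) and comes down on a hard stop at 4.0. It starts between 1.8 and 3.0
- clutch (a joint): turn of the black head relative to the collar (slip of the drag clutch), rad, positive clockwise. Starts at 0, the head's bar in line with the collar's nib; they turn together until the screw is down, then the clutch slips at a drag of about 0.3 N m and keeps the angle it has slipped to
- chart_block: matte white resin test chart block with a black line pattern, 140 x 40 x 132 mm, standing loose beyond the rail's +y end; origin at the centre of its underside
- lens_cap: loose chrome lens cap, disc 72 mm in diameter and 13 mm thick; origin at the centre of its underside
- loupe: loose brown glass bottle-shaped loupe, 58 mm in diameter, 88 mm tall; origin at the centre of its underside
- spare_lens: loose black camera lens standing upright, 74 mm in diameter, 95 mm tall; origin at the centre of its underside
- lens_brush: loose flat cleaning brush with a wooden handle, 170 mm long, lying on the counter; origin at the middle of its underside
Mind the look-alikes: they are no part of the job. What is shaped like the index_post but green, pink or red is not meant.

How it is judged:
On the way, in this order (a step that is already met when the one before it is completed fails the run):
1. the carriage's pointer is lined up with the index post (within 5 mm), before the screw is down (y of carriage_pointer in the frame of index_tip between -0.005 and 0.005 m and not (value of joint screw above 3.85 rad)), for 0.2 s.
2. the screw is down and its clutch has slipped (value of joint screw above 3.85 rad and value of joint clutch above 0.06 rad), for 0.1 s.
At the end, for the whole second after the job is handed in: The carriage's pointer is within 5 mm of the index post's along the rail, the screw is down on its stop, the clutch has slipped by 0.06 to 0.8 rad (about 3 to 45 degrees), and all is at rest and released (all of step 2 and y of carriage_pointer in the frame of index_tip between -0.005 and 0.005 m and value of joint clutch below 0.8 rad and velocity of joint clutch below 0.05 rad/s and velocity of joint carriage between -0.01 and 0.01 m/s); the robot touches nothing.
It fails at once if the clutch slipped by more than 0.8 rad (an eighth of a turn) (value of joint clutch above 0.8 rad).
It fails at once if the clutch was slipped backwards (value of joint clutch below -0.3 rad).
It fails at once if the chart block, lens cap, loupe, spare lens or brush was moved by more than 20 mm (distance of any of chart_block, lens_cap, loupe, spare_lens, lens_brush from where it was at the start of the episode above 0.02 m).
It also fails if it takes over 48 s, if anything falls off the work surface, if the arm or the gripper's body presses on something with over 40 N, if the wrist force passes 120 N, or if a joint passes its speed limit or range.

## Working session

There is one attempt and no reset: what is moved stays moved. The work goes in short steps, Python scripts to look and compute and a tool call to move; the robot and the scene stay as the last step left them, time stands still between calls to the robot, and variables do not carry over. Pictures are saved under pics/ and viewed, at most 10 in all, crops included, and the job is handed in when it is done.

Besides the shell and the picture viewer there is one more tool, called after "Call:" as name([rows], argument=value, ...), one row to a line, values as JSON. jog_arm: Moves the arm, as the interface text tells. Its arguments: {"type":"object","properties":{"increments":{"type":"array"},"grip_force":{"type":"number"}},"required":["increments"]}

```bash
mkdir -p pics; cat > h.py <<'E'
import numpy as np, cv2
from bench import ctrl, vision
def cam(n):
    return vision.get_image(n)
def ray(im,u,v):
    x=(u-im["cx"])/im["fx"]; y=(v-im["cy"])/im["fy"]
    rd=np.hypot(x,y); r=rd
    for _ in range(30): r=rd/(1+im["k1"]*r*r)
    s=r/rd if rd>0 else 1
    E=np.array(im["extrinsics"]); R=E[:3,:3]; t=E[:3,3]
    return -R.T@t, R.T@np.array([x*s,y*s,1])
def at(im,u,v,z):
    o,d=ray(im,u,v); return o+d*(z-o[2])/d[2]
def proj(im,p):
    E=np.array(im["extrinsics"]); c=E[:3,:3]@np.array(p)+E[:3,3]
    x,y=c[:2]/c[2]; k=1+im["k1"]*(x*x+y*y)
    return np.array([im["fx"]*x*k+im["cx"], im["fy"]*y*k+im["cy"]])
E
python3 - <<'E'
from h import *
for n in("scene","top"):
    im=cam(n); cv2.imwrite(f"pics/{n}0.png",im["color"])
    print(n,-np.array(im["extrinsics"])[:3,:3].T@np.array(im["extrinsics"])[:3,3],im["k1"],im["fx"])
    for t in("carriage","index_post","knob_grip","carriage_pointer","rail_bed"):
        print(t,[(np.round(d["bbox"]).astype(int).tolist(),round(d["conf"],2)) for d in vision.spot_in(n,t)])
print(ctrl.get_state())
E
```

```text
scene [0.91118955 0.56134439 1.0993979 ] -0.11614755841689478 519.2165202609618
carriage [([295, 200, 353, 280], 0.81)]
index_post [([393, 245, 420, 267], 0.82), ([353, 203, 379, 230], 0.74), ([283, 278, 313, 308], 0.65), ([248, 169, 273, 194], 0.57)]
knob_grip [([305, 196, 327, 226], 0.97)]
carriage_pointer [([292, 198, 357, 281], 0.91)]
rail_bed [([290, 198, 398, 390], 0.97)]
top [0.41625985 0.04471905 1.30193408] -0.01849489538795135 484.4201415016245
carriage [([290, 235, 373, 291], 0.79), ([155, 175, 193, 234], 0.48)]
index_post [([325, 304, 357, 338], 0.84), ([424, 247, 450, 270], 0.78), ([298, 204, 325, 229], 0.7), ([264, 313, 292, 334], 0.68), ([192, 312, 221, 339], 0.33)]
knob_grip [([344, 254, 366, 279], 0.84)]
carriage_pointer [([292, 239, 374, 291], 0.97)]
rail_bed [([197, 205, 389, 297], 0.57)]
{'time': 0.6, 'joint_positions': array([-1.31492261,  0.3209886 , -0.07011577,  1.45052197,  0.02257924,
        1.37081742, -0.05690994]), 'qd': array([ 1.35376532e-04,  8.46367005e-04, -6.95057555e-04, -6.19606363e-04,
       -1.77596369e-05,  5.65665642e-04,  2.42148473e-03]), 'joint_torque': array([-2.06144614e-04, -4.90794182e+01, -4.03131265e-01, -3.12613177e+01,
       -6.37354259e-02,  3.36242386e-02,  4.15866407e-05]), 'position': array([0.15563507, 0.63109521, 0.22258301]), 'tool_rot': array([3.78817888e-01, 3.11864260e+00, 7.59783303e-05]), 'ft_force': array([ 0.18316445, -0.53666169, -0.20410688]), 'torque': array([ 0.06135019, -0.01333674,  0.04276619]), 'grip_force': 0.0, 'grip_width': 1.0016551836452678}
```

View pics/top0.png

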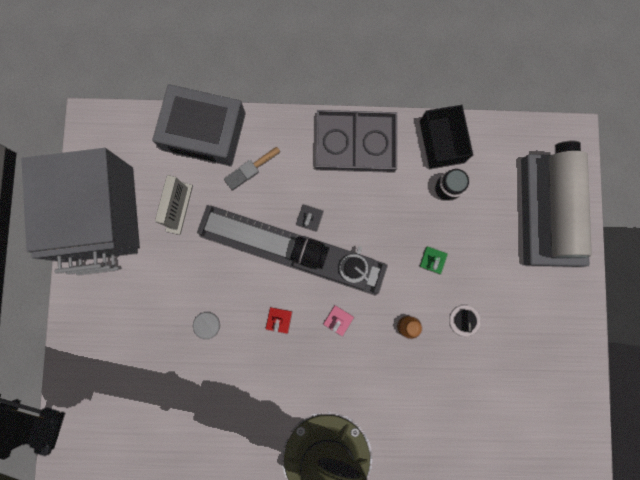

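View pics/scene0.png

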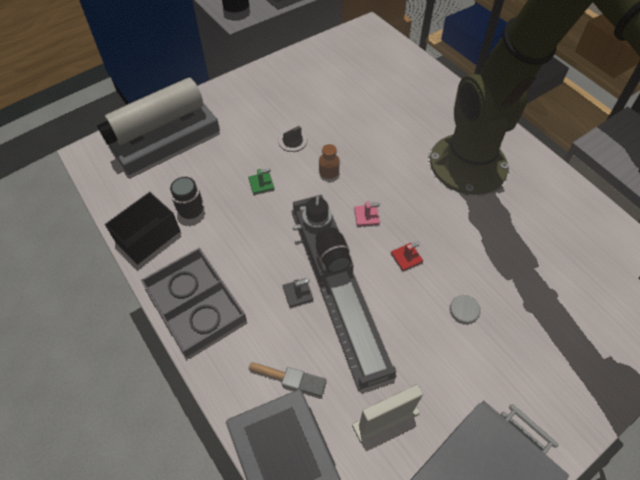

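The top view shows four post-shaped things: grey (310,217), green (434,260), pink (338,320) and red (279,320). The grey steel one on the rail's far (+x) side fits. The chart block at (175,205) puts the rail's +y to the left and up. I'll confirm this in an enlarged crop.

```bash
python3 - <<'E'
from h import *
im=cv2.imread("pics/top0.png")[195:305,190:395]
a=cv2.resize(im,None,fx=3.9,fy=3.9,interpolation=cv2.INTER_CUBIC)
cv2.imwrite("pics/c1.png",cv2.convertScaleAbs(a,alpha=1.5))
im=cv2.imread("pics/scene0.png")[190:310,270:370]
cv2.imwrite("pics/c2.png",cv2.convertScaleAbs(cv2.resize(im,None,fx=5,fy=5,interpolation=cv2.INTER_CUBIC),alpha=1.5))
E
```

```text
(no output)
```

View pics/c1.png

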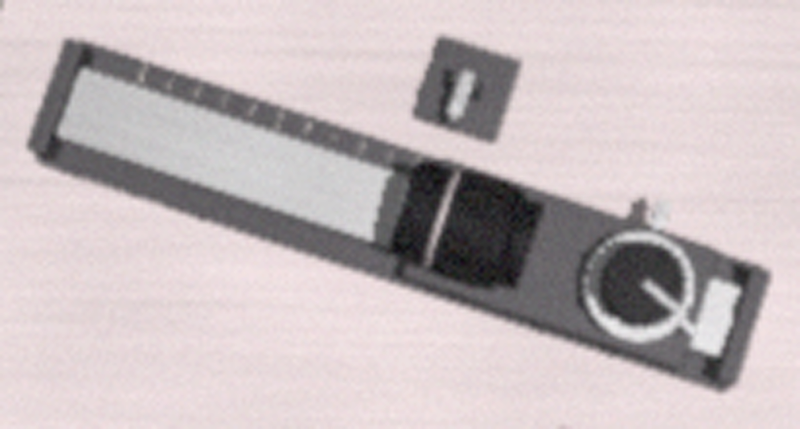

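View pics/c2.png

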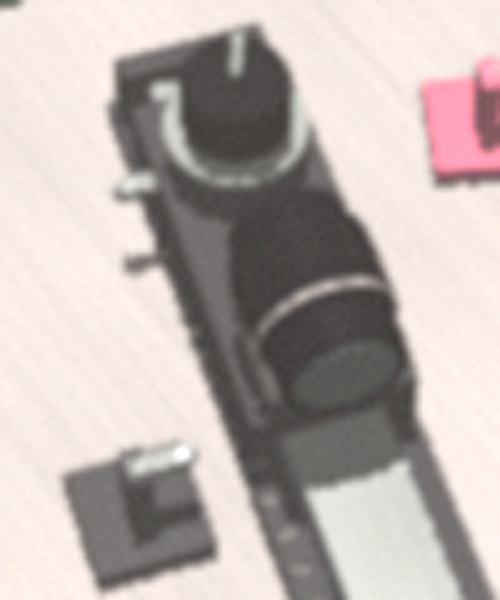

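The crops confirm the grey post. Its pointer tip is near c1 (455,119) and c2 (193,452). The carriage pointer is light, with its tip near c1 (660,200) and c2 (117,188). The dark stub next to it is its shadow. The head's bar lies in line with the nib, toward the rail's -y end.

```bash
python3 - <<'E'
from h import *
T=cam("top");S=cam("scene")
t=lambda x,y,z:at(T,190-.5+(x+.5)/3.9,195-.5+(y+.5)/3.9,z)
s=lambda x,y,z:at(S,270-.5+(x+.5)/5,190-.5+(y+.5)/5,z)
def two(a,b):
    return a
np.set_printoptions(precision=4,suppress=True)
a1,a2=t(35,155,.035),t(725,388,.035);b1,b2=t(68,40,.035),t(768,270,.035)
for p,q in((a2,a1),(b2,b1),(a2,b2),(a1,b1)): d=q-p;print("edge",np.linalg.norm(d),np.degrees(np.arctan2(d[1],d[0])))
print("centre",(a1+a2+b1+b2)/4)
print("index T,S",t(455,119,.05),s(193,452,.05))
print("ptr T,S",t(660,200,.05),s(117,188,.05))
print("collar T",t(638,286,.081),"S(212,?)",)
print("bar in/out T",t(645,284,.117),t(693,331,.119),"S",s(235,72,.117),s(240,32,.117))
for n,z in(("top",.1),("scene",.1)):
    for k in("knob_grip",):
        for d in vision.spot_in(n,k)[:1]:
            b=d["bbox"]; print(n,b,at(T if n=="top" else S,(b[0]+b[2])/2,(b[1]+b[3])/2,z))
E
```

```text
edge 0.4894037759252567 72.79142832248021
edge 0.49878968608522123 73.17881717070327
edge 0.0844605642512382 -19.428584453564355
edge 0.0812542805480925 -12.901195076074913
centre [0.5375 0.1066 0.035 ]
index T,S [0.5999 0.0694 0.05  ] [0.5989 0.0687 0.05  ]
ptr T,S [ 0.5489 -0.0688  0.05  ] [ 0.5451 -0.0751  0.05  ]
collar T [ 0.4893 -0.0526  0.081 ] S(212,?)
bar in/out T [ 0.4885 -0.0541  0.117 ] [ 0.4597 -0.0845  0.119 ] S [ 0.4855 -0.0578  0.117 ] [ 0.4697 -0.0762  0.117 ]
top [342.1, 256.1, 365.6, 276.6] [ 0.4922 -0.0525  0.1   ]
scene [306.7, 196.6, 326.7, 222.8] [ 0.4878 -0.0544  0.1   ]
```

Call:
jog_arm([
  {"tx":-20,"ty":-18,"tz":-2},
  {"tx":-50,"ty":-44,"tz":-5},
  {"tx":-80,"ty":-71,"tz":-5},
  {"tx":-110,"ty":-97,"tz":-5},
  {"tx":-140,"ty":-124,"tz":-5},
])

```text
validation failed for argument at $.in...
```

Call:
jog_arm([
  {"tx":-30,"ty":-26,"wz":0.01},
  {"tx":-60,"ty":-53,"wz":0.02},
  {"tx":-90,"ty":-80,"wz":0.03},
  {"tx":-120,"ty":-107,"wz":0.04},
  {"tx":-150,"ty":-133,"wz":0.05},
])

```text
validation failed for argument at $.in...
```

```bash
cat >> h.py <<'E'
from scipy.spatial.transform import Rotation as Rn
def to(p,yaw=None):
    s=ctrl.get_state(); R=Rn.from_rotvec(s["tool_rot"]).as_matrix()
    print("t",round(s["time"],2),"pos",np.round(s["position"],4),"shift mm",np.round(R.T@(np.array(p)-s["position"])*1000,1),"ty az deg",np.round(np.degrees(np.arctan2(R[1,1],R[0,1])),2),"tilt",np.round(R[:,2],3),"q7",round(s["joint_positions"][6],3),"grip",round(float(s["grip_width"]),3),np.round(s["ft_force"],1),np.round(s["torque"],2))
E
python3 -c "
from h import *
to([.489,-.054,.20])"
```

```text
t 0.8 pos [0.1557 0.6311 0.2226] shift mm [-487.7 -585.4   22.5] ty az deg 76.15 tilt [ 0.  0. -1.] q7 -0.057 grip 1.001 [-0.4  0.8 -0.1] [0.01 0.01 0.02]
```

Call:
jog_arm([
  {"tx":-20,"ty":-18,"tz":-2,"wx":0,"wy":0,"wz":0,"gripper":1},
  {"tx":-50,"ty":-44,"tz":-5,"wx":0,"wy":0,"wz":0,"gripper":1},
  {"tx":-80,"ty":-71,"tz":-5,"wx":0,"wy":0,"wz":0,"gripper":1},
  {"tx":-110,"ty":-97,"tz":-5,"wx":0,"wy":0,"wz":0,"gripper":1},
  {"tx":-140,"ty":-124,"tz":-5,"wx":0,"wy":0,"wz":0,"gripper":1},
])

```text
time: 1.22
position: [0.2627, 0.4757, 0.2277]
tool_rot: [0.378, 3.119, 0.001]
ft_force: [0.4, -0.5, 0.1]
grip_width: 0.998
grip_force: 0.0
```

```bash
python3 -c "
from h import *
to([.489,-.054,.20])"
```

```text
t 1.22 pos [0.2627 0.4757 0.2277] shift mm [-346.3 -460.3   27.5] ty az deg 76.17 tilt [ 0.     0.001 -1.   ] q7 0.216 grip 0.998 [ 0.4 -0.5  0.1] [-0.01 -0.06  0.03]
```

Call:
jog_arm([
  {"tx":-27,"ty":-28,"tz":0,"wx":0,"wy":0,"wz":0,"gripper":1},
  {"tx":-54,"ty":-56,"tz":0,"wx":0,"wy":0,"wz":0.01,"gripper":1},
  {"tx":-81,"ty":-84,"tz":0,"wx":0,"wy":0,"wz":0.02,"gripper":1},
  {"tx":-108,"ty":-112,"tz":0,"wx":0,"wy":0,"wz":0.03,"gripper":1},
  {"tx":-135,"ty":-140,"tz":0,"wx":0,"wy":0,"wz":0.05,"gripper":1},
])

```text
time: 1.63
position: [0.3601, 0.3072, 0.2279]
tool_rot: [0.457, 3.108, 0.002]
ft_force: [0.1, 0.7, -0.5]
grip_width: 1.0
grip_force: 0.0
```

Call:
jog_arm([
  {"tx":-24,"ty":-30,"tz":0,"wx":0,"wy":0,"wz":0,"gripper":1},
  {"tx":-48,"ty":-60,"tz":0,"wx":0,"wy":0,"wz":0,"gripper":1},
  {"tx":-72,"ty":-90,"tz":0,"wx":0,"wy":0,"wz":0,"gripper":1},
  {"tx":-96,"ty":-120,"tz":0,"wx":0,"wy":0,"wz":0,"gripper":1},
  {"tx":-120,"ty":-150,"tz":0,"wx":0,"wy":0,"wz":0,"gripper":1},
])

```text
time: 2.05
position: [0.4317, 0.1289, 0.2279]
tool_rot: [0.457, 3.107, 0.002]
ft_force: [0.4, 1.1, 1.2]
grip_width: 1.002
grip_force: 0.0
```

```bash
python3 -c "
from h import *
to([.489,-.054,.20])"
```

```text
t 2.05 pos [0.4317 0.1289 0.2279] shift mm [-107.5 -158.7   27.8] ty az deg 73.28 tilt [ 0.001  0.001 -1.   ] q7 0.881 grip 1.002 [0.4 1.1 1.2] [-0.01 -0.09  0.06]
```

Call:
jog_arm([
  {"tx":-22,"ty":-33,"tz":0,"wx":0,"wy":0,"wz":0,"gripper":1},
  {"tx":-45,"ty":-66,"tz":0,"wx":0,"wy":0,"wz":0,"gripper":1},
  {"tx":-68,"ty":-99,"tz":0,"wx":0,"wy":0,"wz":0,"gripper":1},
  {"tx":-90,"ty":-132,"tz":0,"wx":0,"wy":0,"wz":0,"gripper":1},
  {"tx":-107,"ty":-158,"tz":0,"wx":0,"wy":0,"wz":0,"gripper":1},
])

```text
time: 2.47
position: [0.4887, -0.0549, 0.2281]
tool_rot: [0.46, 3.106, 0.0]
ft_force: [0.4, 0.0, -0.7]
grip_width: 1.001
grip_force: 0.0
```

```bash
python3 -c "
from h import *
im=cam('wrist'); cv2.imwrite('pics/w1.png',im['color'])
for p in([.489,-.054,.117],[.4885+.956*.064,-.0541-.292*.064,.05],[.5994,.069,.05]): print(proj(im,p))
for d in vision.spot_in('wrist','knob_grip'): print(d)
print(im['extrinsics'],im['k1'],im['fx'])
to([.489,-.054,.088])"
```

```text
[324.27886533 228.97835401]
[323.77393591 277.50424563]
[490.25162788 283.59930757]
{'bbox': [286.2, 184.6, 364.2, 260.5], 'conf': 0.64}
{'bbox': [269.5, 153.7, 562.3, 278.0], 'conf': 0.36}
[[ 0.29083673  0.9567713  -0.00163549 -0.08956568]
 [ 0.91821566 -0.2786355   0.28150003 -0.50024122]
 [ 0.26887544 -0.08337228 -0.95955983  0.26097224]
 [ 0.          0.          0.          1.        ]] -0.07151385225165516 413.9754588699187
t 2.57 pos [ 0.4889 -0.0579  0.2282] shift mm [  1.4   3.9 140.2] ty az deg 72.72 tilt [ 0.002 -0.002 -1.   ] q7 1.309 grip 0.999 [-0.5  0.2  0.6] [ 0.02 -0.01 -0.08]
```

View pics/w1.png

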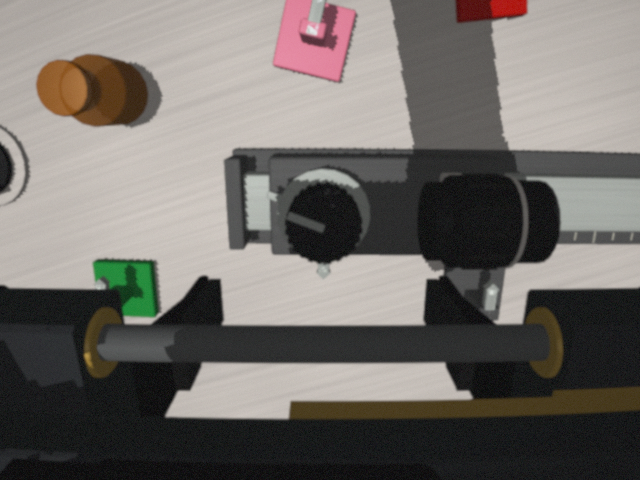

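The wrist picture shows the knob's bar inner end at (324,230), the carriage pointer tip at (322,277) and the index tip at (490,285). All three are within about 1.5 px of the prediction, so I'm descending.

Call:
jog_arm([
  {"tx":1.4,"ty":3.9,"tz":30,"wx":0,"wy":0,"wz":0,"gripper":1},
  {"tx":1.4,"ty":3.9,"tz":65,"wx":0,"wy":0,"wz":0,"gripper":1},
  {"tx":1.4,"ty":3.9,"tz":100,"wx":0,"wy":0,"wz":0,"gripper":1},
  {"tx":1.4,"ty":3.9,"tz":125,"wx":0,"wy":0,"wz":0,"gripper":1},
  {"tx":1.4,"ty":3.9,"tz":139,"wx":0,"wy":0,"wz":0,"gripper":1},
])

```text
time: 2.98
position: [0.4857, -0.0463, 0.0854]
tool_rot: [-0.455, -3.104, 0.001]
ft_force: [0.4, 0.8, -0.1]
grip_width: 1.0
grip_force: 0.0
```

```bash
python3 -c "
from h import *
im=cam('wrist'); cv2.imwrite('pics/w2.png',im['color'])
to([.489,-.054,.089])
for p in([.489,-.054,.117],[.489,-.054,.083],[.55,-.0727,.05],[.5994,.069,.05]): print(proj(im,p))"
```

```text
t 3.03 pos [ 0.4847 -0.0463  0.0841] shift mm [-6.3 -6.2 -5. ] ty az deg 73.34 tilt [-0.007 -0.001 -1.   ] q7 1.393 grip 1.002 [-1.   0.1 -1.8] [-0.01  0.09  0.03]
[304.13017258 349.22547528]
[307.73813207 307.50126854]
[310.66673396 383.93470581]
[567.8366029 389.7842034]
```

View pics/w2.png

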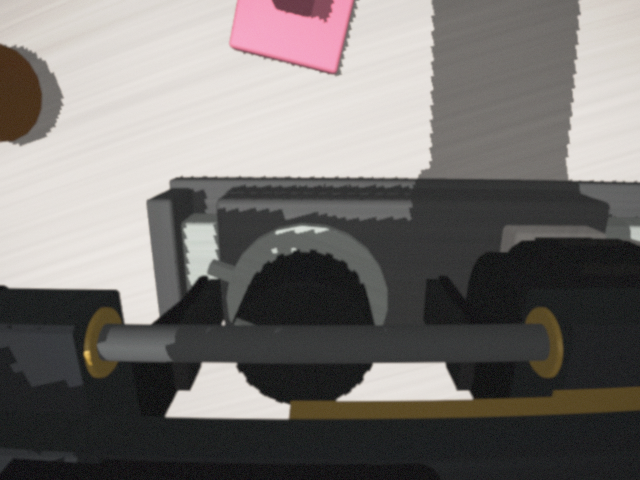

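The head sits between the fingers, slightly off centre: the view is left of centre at (305,330) against the fingers' 318. I'll let the arm settle before correcting.

Call:
jog_arm([
  {"tx":0,"ty":0,"tz":-3,"wx":0,"wy":0,"wz":0,"gripper":1},
  {"tx":0,"ty":0,"tz":-3,"wx":0,"wy":0,"wz":0,"gripper":1},
  {"tx":0,"ty":0,"tz":-3,"wx":0,"wy":0,"wz":0,"gripper":1},
  {"tx":0,"ty":0,"tz":-3,"wx":0,"wy":0,"wz":0,"gripper":1},
  {"tx":0,"ty":0,"tz":-3,"wx":0,"wy":0,"wz":0,"gripper":1},
])

```text
time: 3.45
position: [0.489, -0.047, 0.0928]
tool_rot: [0.456, 3.106, 0.002]
ft_force: [0.6, 0.2, 0.8]
grip_width: 1.0
grip_force: 0.0
```

```bash
python3 -c "
from h import *
to([.489,-.054,.089])"
```

```text
t 3.45 pos [ 0.489  -0.047   0.0928] shift mm [-2.  -6.7  3.7] ty az deg 73.29 tilt [ 0.002  0.001 -1.   ] q7 1.389 grip 1.0 [0.6 0.2 0.8] [-0.02  0.02  0.01]
```

Call:
jog_arm([
  {"tx":-2,"ty":-6.7,"tz":3.5,"wx":0,"wy":0,"wz":0,"gripper":1},
  {"tx":-2,"ty":-6.7,"tz":3.5,"wx":0,"wy":0,"wz":0,"gripper":1},
  {"tx":-2,"ty":-6.7,"tz":3.5,"wx":0,"wy":0,"wz":0,"gripper":1},
  {"tx":-2,"ty":-6.7,"tz":3.5,"wx":0,"wy":0,"wz":0,"gripper":0.5},
  {"tx":-2,"ty":-6.7,"tz":3.5,"wx":0,"wy":0,"wz":0,"gripper":0.5},
], grip_force=40)

```text
time: 3.87
position: [0.488, -0.0542, 0.0881]
tool_rot: [0.457, 3.108, 0.0]
ft_force: [-0.1, 0.7, -0.1]
grip_width: 0.918
grip_force: 0.0
```

Call:
jog_arm([
  {"tx":0,"ty":0,"tz":0,"wx":0,"wy":0,"wz":0,"gripper":0.5},
  {"tx":0,"ty":0,"tz":0,"wx":0,"wy":0,"wz":0,"gripper":0.4},
  {"tx":0,"ty":0,"tz":0,"wx":0,"wy":0,"wz":0,"gripper":0.4},
  {"tx":0,"ty":0,"tz":0,"wx":0,"wy":0,"wz":0,"gripper":0.4},
  {"tx":0,"ty":0,"tz":0,"wx":0,"wy":0,"wz":0,"gripper":0.4},
])

```text
time: 4.28
position: [0.488, -0.0544, 0.0881]
tool_rot: [-0.457, -3.108, 0.0]
ft_force: [-0.7, -0.4, 0.5]
grip_width: 0.588
grip_force: 40.0
```

```bash
python3 -c "
from h import *
to([.489,-.054,.089])"
```

```text
t 4.28 pos [ 0.488  -0.0544  0.0881] shift mm [-0.9  0.7 -0.9] ty az deg 73.28 tilt [-0. -0. -1.] q7 1.409 grip 0.588 [-0.7 -0.4  0.5] [-0.13  0.01  0.05]
```

Call:
jog_arm([
  {"tx":0,"ty":8,"tz":0,"wx":0,"wy":0,"wz":0,"gripper":0.4},
  {"tx":0,"ty":22,"tz":0,"wx":0,"wy":0,"wz":0,"gripper":0.4},
  {"tx":0,"ty":40,"tz":0,"wx":0,"wy":0,"wz":0,"gripper":0.4},
  {"tx":0,"ty":58,"tz":0,"wx":0,"wy":0,"wz":0,"gripper":0.4},
  {"tx":0,"ty":75,"tz":0,"wx":0,"wy":0,"wz":0,"gripper":0.4},
])

```text
time: 4.7
position: [0.5094, 0.0155, 0.0881]
tool_rot: [-0.46, -3.107, 0.005]
ft_force: [-1.1, -7.2, 1.8]
grip_width: 0.59
grip_force: 40.0
```

```bash
python3 -c "
from h import *
to([.5319,.0895,.088])"
```

```text
t 4.7 pos [0.5094 0.0155 0.0881] shift mm [-0.1 77.4 -0.2] ty az deg 73.16 tilt [-0.001 -0.003 -1.   ] q7 1.281 grip 0.59 [-1.1 -7.2  1.8] [-1.3   0.21 -0.03]
```

Sliding well with about 7 N of drag.

Call:
jog_arm([
  {"tx":0,"ty":18,"tz":0,"wx":0,"wy":0,"wz":0,"gripper":0.4},
  {"tx":0,"ty":38,"tz":0,"wx":0,"wy":0,"wz":0,"gripper":0.4},
  {"tx":0,"ty":56,"tz":0,"wx":0,"wy":0,"wz":0,"gripper":0.4},
  {"tx":0,"ty":68,"tz":0,"wx":0,"wy":0,"wz":0,"gripper":0.4},
  {"tx":0,"ty":75,"tz":0,"wx":0,"wy":0,"wz":0,"gripper":0.4},
])

```text
time: 5.12
position: [0.5319, 0.0893, 0.0881]
tool_rot: [0.456, 3.107, -0.003]
ft_force: [0.5, -5.6, 1.5]
grip_width: 0.587
grip_force: 40.0
```

Call:
jog_arm([
  {"tx":0,"ty":0,"tz":0,"wx":0,"wy":0,"wz":0,"gripper":0.4},
  {"tx":0,"ty":0,"tz":0,"wx":0,"wy":0,"wz":0,"gripper":0.4},
  {"tx":0,"ty":0,"tz":0,"wx":0,"wy":0,"wz":0,"gripper":0.4},
  {"tx":0,"ty":0,"tz":0,"wx":0,"wy":0,"wz":0,"gripper":0.4},
  {"tx":0,"ty":0,"tz":0,"wx":0,"wy":0,"wz":0,"gripper":0.4},
])

```text
time: 5.53
position: [0.5323, 0.0905, 0.0882]
tool_rot: [0.456, 3.105, 0.004]
ft_force: [4.8, 2.1, -4.0]
grip_width: 0.586
grip_force: 40.0
```

```bash
python3 -c "
from h import *
to([.5319,.0895,.088])
o=[]
for n in('scene','top'):
    im=cam(n); u,v=proj(im,[.5994,.069,.05]).round().astype(int); print(n,u,v)
    c=im['color'][v-30:v+30,u-40:u+40]
    o.append(cv2.convertScaleAbs(cv2.resize(c,None,fx=7,fy=7,interpolation=cv2.INTER_CUBIC),alpha=1.5))
c=o[0]; cv2.imwrite('pics/c3.png',c); cv2.imwrite('pics/c4.png',o[1])"
```

```text
t 5.53 pos [0.5323 0.0905 0.0882] shift mm [ 0.1 -1.1  0.2] ty az deg 73.28 tilt [ 0.003  0.002 -1.   ] q7 1.176 grip 0.586 [ 4.8  2.1 -4. ] [ 0.33 -1.3   0.09]
scene 308 280
top 306 225
```

View pics/c3.png

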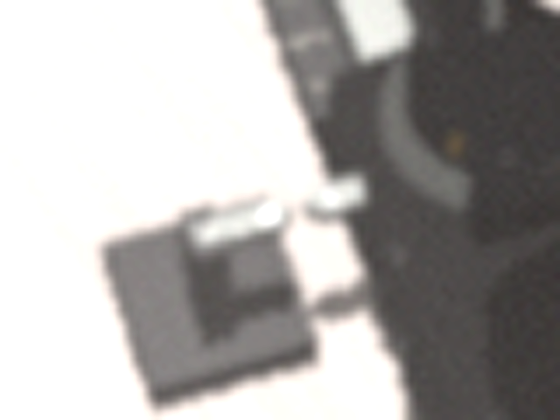

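The crop shows the index pointer tip at (287,211) and the carriage pointer tip at (305,207), collinear and so lined up. Now I'll turn clockwise (+wz); the screw needs at least 1.0 rad.

Call:
jog_arm([
  {"tx":0,"ty":0,"tz":0,"wx":0,"wy":0,"wz":0.1,"gripper":0.4},
  {"tx":0,"ty":0,"tz":0,"wx":0,"wy":0,"wz":0.22,"gripper":0.4},
  {"tx":0,"ty":0,"tz":0,"wx":0,"wy":0,"wz":0.34,"gripper":0.4},
  {"tx":0,"ty":0,"tz":0,"wx":0,"wy":0,"wz":0.46,"gripper":0.4},
  {"tx":0,"ty":0,"tz":0,"wx":0,"wy":0,"wz":0.55,"gripper":0.4},
])

```text
time: 6.05
position: [0.5322, 0.0904, 0.0882]
tool_rot: [1.291, 2.862, 0.005]
ft_force: [6.2, 1.4, -4.9]
grip_width: 0.592
grip_force: 40.0
```

```bash
python3 -c "
from h import *
to([.5323,.0905,.088])"
```

```text
t 6.05 pos [0.5322 0.0904 0.0882] shift mm [0.  0.1 0.2] ty az deg 41.44 tilt [ 0.003  0.002 -1.   ] q7 0.637 grip 0.592 [ 6.2  1.4 -4.9] [ 0.24 -1.24 -0.03]
```

Call:
jog_arm([
  {"tx":0,"ty":0,"tz":0,"wx":0,"wy":0,"wz":0.1,"gripper":0.4},
  {"tx":0,"ty":0,"tz":0,"wx":0,"wy":0,"wz":0.2,"gripper":0.4},
  {"tx":0,"ty":0,"tz":0,"wx":0,"wy":0,"wz":0.3,"gripper":0.4},
  {"tx":0,"ty":0,"tz":0,"wx":0,"wy":0,"wz":0.35,"gripper":0.4},
  {"tx":0,"ty":0,"tz":0,"wx":0,"wy":0,"wz":0.4,"gripper":0.4},
])

```text
time: 6.47
position: [0.5322, 0.0904, 0.0882]
tool_rot: [1.83, 2.552, 0.006]
ft_force: [6.4, 1.2, -4.5]
grip_width: 0.589
grip_force: 40.0
```

```bash
python3 -c "
from h import *
to([.5323,.0905,.088])"
```

```text
t 6.47 pos [0.5322 0.0904 0.0882] shift mm [0.1 0.1 0.2] ty az deg 18.7 tilt [ 0.003  0.002 -1.   ] q7 0.254 grip 0.589 [ 6.4  1.2 -4.5] [ 0.17 -1.22  0.02]
```

Call:
jog_arm([
  {"tx":0,"ty":0,"tz":0,"wx":0,"wy":0,"wz":0.08,"gripper":0.4},
  {"tx":0,"ty":0,"tz":0,"wx":0,"wy":0,"wz":0.16,"gripper":0.4},
  {"tx":0,"ty":0,"tz":0,"wx":0,"wy":0,"wz":0.25,"gripper":0.4},
  {"tx":0,"ty":0,"tz":0,"wx":0,"wy":0,"wz":0.25,"gripper":0.4},
  {"tx":0,"ty":0,"tz":0,"wx":0,"wy":0,"wz":0.25,"gripper":0.4},
])

```text
time: 6.88
position: [0.5322, 0.0903, 0.0882]
tool_rot: [2.132, 2.306, 0.006]
ft_force: [5.6, 1.2, -4.6]
grip_width: 0.589
grip_force: 40.0
```

```bash
python3 -c "
from h import *
to([.5323,.0905,.088])"
```

```text
t 6.88 pos [0.5322 0.0903 0.0882] shift mm [0.2 0.1 0.2] ty az deg 4.49 tilt [ 0.003  0.002 -1.   ] q7 0.016 grip 0.589 [ 5.6  1.2 -4.6] [ 0.19 -1.15  0.  ]
```

Call:
jog_arm([
  {"tx":0,"ty":0,"tz":0,"wx":0,"wy":0,"wz":0.08,"gripper":0.4},
  {"tx":0,"ty":0,"tz":0,"wx":0,"wy":0,"wz":0.16,"gripper":0.4},
  {"tx":0,"ty":0,"tz":0,"wx":0,"wy":0,"wz":0.25,"gripper":0.4},
  {"tx":0,"ty":0,"tz":0,"wx":0,"wy":0,"wz":0.25,"gripper":0.4},
  {"tx":0,"ty":0,"tz":0,"wx":0,"wy":0,"wz":0.25,"gripper":0.4},
])

```text
time: 7.3
position: [0.5321, 0.0904, 0.0882]
tool_rot: [2.403, 2.023, 0.006]
ft_force: [5.8, 0.4, -5.1]
grip_width: 0.591
grip_force: 40.0
```

```bash
python3 -c "
from h import *
to([.5323,.0905,.088])"
```

```text
t 7.3 pos [0.5321 0.0904 0.0882] shift mm [0.2 0.1 0.2] ty az deg -9.83 tilt [ 0.003  0.002 -1.   ] q7 -0.224 grip 0.591 [ 5.8  0.4 -5.1] [ 0.14 -1.15 -0.07]
```

Call:
jog_arm([
  {"tx":0,"ty":0,"tz":0,"wx":0,"wy":0,"wz":0.06,"gripper":0.4},
  {"tx":0,"ty":0,"tz":0,"wx":0,"wy":0,"wz":0.12,"gripper":0.4},
  {"tx":0,"ty":0,"tz":0,"wx":0,"wy":0,"wz":0.18,"gripper":0.4},
  {"tx":0,"ty":0,"tz":0,"wx":0,"wy":0,"wz":0.22,"gripper":0.4},
  {"tx":0,"ty":0,"tz":0,"wx":0,"wy":0,"wz":0.25,"gripper":0.4},
])

```text
time: 7.72
position: [0.5321, 0.0903, 0.0882]
tool_rot: [-2.638, -1.705, -0.005]
ft_force: [4.5, 1.3, -5.1]
grip_width: 0.589
grip_force: 40.0
```

```bash
python3 -c "
from h import *
to([.5323,.0905,.088])"
```

```text
t 7.72 pos [0.5321 0.0903 0.0882] shift mm [0.2 0.1 0.2] ty az deg -24.24 tilt [ 0.003  0.002 -1.   ] q7 -0.464 grip 0.589 [ 4.5  1.3 -5.1] [ 0.12 -1.09  0.04]
```

Call:
jog_arm([
  {"tx":0,"ty":0,"tz":0,"wx":0,"wy":0,"wz":0.06,"gripper":0.4},
  {"tx":0,"ty":0,"tz":0,"wx":0,"wy":0,"wz":0.12,"gripper":0.4},
  {"tx":0,"ty":0,"tz":0,"wx":0,"wy":0,"wz":0.18,"gripper":0.4},
  {"tx":0,"ty":0,"tz":0,"wx":0,"wy":0,"wz":0.22,"gripper":0.4},
  {"tx":0,"ty":0,"tz":0,"wx":0,"wy":0,"wz":0.25,"gripper":0.4},
])

```text
time: 8.13
position: [0.5321, 0.0904, 0.0882]
tool_rot: [-2.83, -1.363, -0.005]
ft_force: [5.3, 1.2, -4.5]
grip_width: 0.587
grip_force: 40.0
```

```bash
python3 -c "
from h import *
to([.5323,.0905,.088])"
```

```text
t 8.13 pos [0.5321 0.0904 0.0882] shift mm [0.2 0.1 0.2] ty az deg -38.56 tilt [ 0.003  0.002 -1.   ] q7 -0.701 grip 0.587 [ 5.3  1.2 -4.5] [ 0.14 -1.06  0.03]
```

Call:
jog_arm([
  {"tx":0,"ty":0,"tz":0,"wx":0,"wy":0,"wz":0.06,"gripper":0.4},
  {"tx":0,"ty":0,"tz":0,"wx":0,"wy":0,"wz":0.12,"gripper":0.4},
  {"tx":0,"ty":0,"tz":0,"wx":0,"wy":0,"wz":0.18,"gripper":0.4},
  {"tx":0,"ty":0,"tz":0,"wx":0,"wy":0,"wz":0.22,"gripper":0.4},
  {"tx":0,"ty":0,"tz":0,"wx":0,"wy":0,"wz":0.25,"gripper":0.4},
])

```text
time: 8.55
position: [0.532, 0.0904, 0.0882]
tool_rot: [-2.977, -1.001, -0.005]
ft_force: [5.1, 1.5, -3.7]
grip_width: 0.586
grip_force: 40.0
```

```bash
python3 -c "
from h import *
to([.5323,.0905,.088])
im=cam('wrist'); cv2.imwrite('pics/w3.png',im['color']); print(proj(im,[.5322,.0904,.117]),proj(im,[.5322,.0904,.081]))
to([.5323,.0905,.088])"
```

```text
t 8.55 pos [0.532  0.0904 0.0882] shift mm [0.3 0.1 0.2] ty az deg -52.83 tilt [ 0.003  0.002 -1.   ] q7 -0.935 grip 0.586 [ 5.1  1.5 -3.7] [ 0.04 -1.01  0.22]
[324.60229153 332.62159472] [324.1511133  292.09079278]
t 8.6 pos [0.532  0.0904 0.0882] shift mm [0.3 0.1 0.2] ty az deg -52.9 tilt [ 0.003  0.002 -1.   ] q7 -0.937 grip 0.591 [ 4.7  0.3 -4.1] [ 0.03 -0.92  0.18]
```

View pics/w3.png

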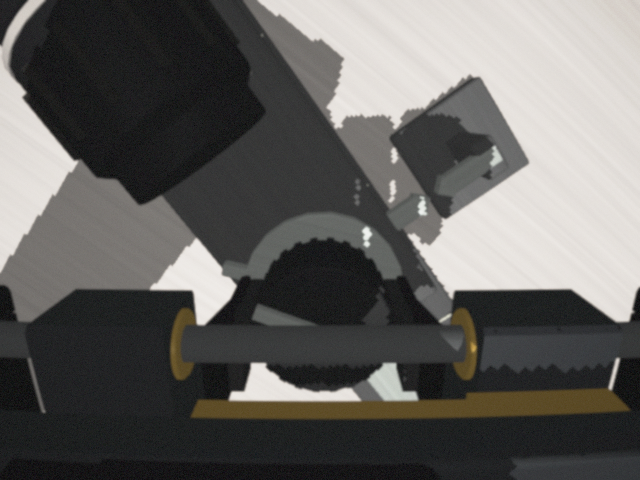

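Torque is rising to about 0.2 N·m. The bar tip is at (255,312), the nib at (232,269), and the pointers still line up. I'll measure the slip between bar and nib.

```bash
python3 -c "
from h import *
im=cam('wrist')
a=lambda u,v,z:(lambda d:(np.degrees(np.arctan2(d[1],d[0])),np.linalg.norm(d)*1000))((at(im,u,v,z)-np.array([.532,.0904,z]))[:2])
print('bar',a(255,312,.119)); print('nib',a(226,269,.078))
xp=np.array([.292,.956,0])
print('dy',(at(im,386,222,.05)-at(im,432,197,.05))@xp)"
```

```text
bar (np.float64(105.95243709933095), np.float64(26.285771889991523))
nib (np.float64(114.20691930290145), np.float64(45.05941581402147))
dy 0.0027939556079011486
```

Call:
jog_arm([
  {"tx":0,"ty":0,"tz":0,"wx":0,"wy":0,"wz":0.05,"gripper":0.4},
  {"tx":0,"ty":0,"tz":0,"wx":0,"wy":0,"wz":0.1,"gripper":0.4},
  {"tx":0,"ty":0,"tz":0,"wx":0,"wy":0,"wz":0.15,"gripper":0.4},
  {"tx":0,"ty":0,"tz":0,"wx":0,"wy":0,"wz":0.2,"gripper":0.4},
  {"tx":0,"ty":0,"tz":0,"wx":0,"wy":0,"wz":0.2,"gripper":0.4},
])

```text
time: 9.07
position: [0.532, 0.0904, 0.0882]
tool_rot: [-3.062, -0.698, -0.004]
ft_force: [5.1, 1.8, -4.6]
grip_width: 0.59
grip_force: 40.0
```

```bash
python3 -c "
from h import *
to([.5323,.0905,.088])
im=cam('wrist'); cv2.imwrite('pics/w4.png',im['color'])
to([.5323,.0905,.088])"
```

```text
t 9.07 pos [0.532  0.0904 0.0882] shift mm [0.3 0.1 0.2] ty az deg -64.32 tilt [ 0.002  0.002 -1.   ] q7 -1.123 grip 0.59 [ 5.1  1.8 -4.6] [ 0.11 -1.08 -0.05]
t 9.12 pos [0.532  0.0904 0.0882] shift mm [0.3 0.  0.2] ty az deg -64.24 tilt [ 0.002  0.002 -1.   ] q7 -1.121 grip 0.593 [ 6.2  1.4 -3.7] [ 0.1  -1.02 -0.04]
```

View pics/w4.png

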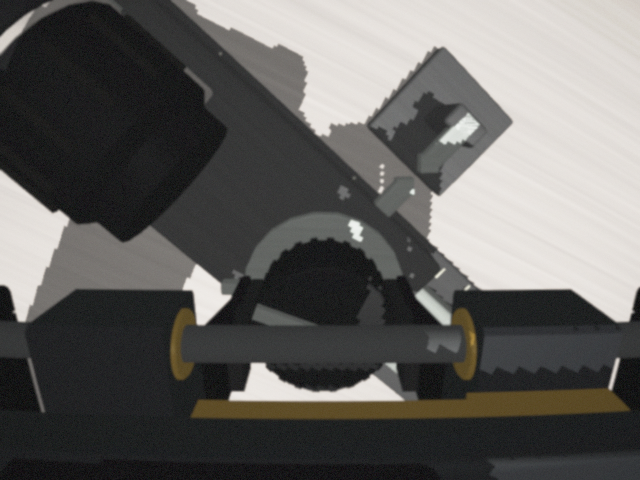

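The bar is still at (255,312) in the gripper view and the nib has dropped to about (222,286), so the head has slipped relative to the collar. I'll measure the angle.

```bash
python3 -c "
from h import *
im=cam('wrist')
a=lambda u,v,z:(lambda d:(np.degrees(np.arctan2(d[1],d[0])).round(1),np.linalg.norm(d)*1000))((at(im,u,v,z)-np.array([.532,.0904,z]))[:2])
print('bar',a(255,312,.119)); print('nib',a(222,286,.078),a(222,280,.078),a(222,292,.078))
c=im['color'][225:345,190:350]; cv2.imwrite('pics/c5.png',cv2.convertScaleAbs(cv2.resize(c,None,fx=5,fy=5,interpolation=cv2.INTER_CUBIC),alpha=2))
to([.5323,.0905,.088])"
```

```text
bar (np.float64(94.8), np.float64(26.307169362475406))
nib (np.float64(113.7), np.float64(46.45001607697273)) (np.float64(110.0), np.float64(46.438679296903665)) (np.float64(117.3), np.float64(46.65218850080456))
t 9.17 pos [0.532  0.0904 0.0882] shift mm [0.3 0.  0.2] ty az deg -64.22 tilt [ 0.003  0.002 -1.   ] q7 -1.121 grip 0.591 [ 4.4  1.6 -3.4] [ 0.12 -1.03 -0.05]
```

View pics/c5.png

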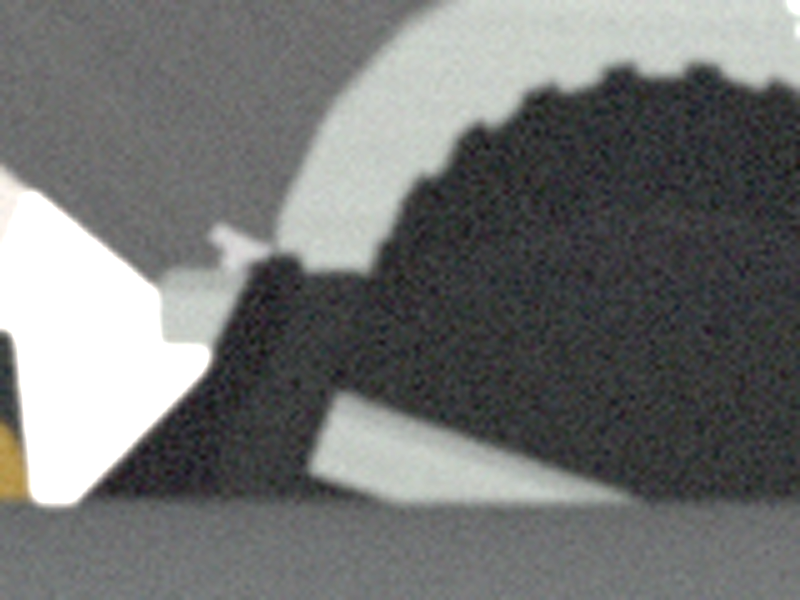

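The nib is stationary at about 114° in the world while the bar has moved to 95°. The screw is down with roughly 0.33 rad of slip, so I'll release and lift.

Call:
jog_arm([
  {"tx":0,"ty":0,"tz":0,"wx":0,"wy":0,"wz":0,"gripper":1},
  {"tx":0,"ty":0,"tz":0,"wx":0,"wy":0,"wz":0,"gripper":1},
  {"tx":0,"ty":0,"tz":0,"wx":0,"wy":0,"wz":0,"gripper":1},
  {"tx":0,"ty":0,"tz":0,"wx":0,"wy":0,"wz":0,"gripper":1},
  {"tx":0,"ty":0,"tz":0,"wx":0,"wy":0,"wz":0,"gripper":1},
])

```text
time: 9.58
position: [0.5308, 0.0894, 0.088]
tool_rot: [-3.062, -0.7, 0.001]
ft_force: [-0.6, -0.3, -0.2]
grip_width: 0.88
grip_force: 0.0
```

Call:
jog_arm([
  {"tx":0,"ty":0,"tz":-10,"wx":0,"wy":0,"wz":0,"gripper":1},
  {"tx":0,"ty":0,"tz":-30,"wx":0,"wy":0,"wz":0,"gripper":1},
  {"tx":0,"ty":0,"tz":-60,"wx":0,"wy":0,"wz":0,"gripper":1},
  {"tx":0,"ty":0,"tz":-90,"wx":0,"wy":0,"wz":0,"gripper":1},
  {"tx":0,"ty":0,"tz":-120,"wx":0,"wy":0,"wz":0,"gripper":1},
])

```text
time: 10.0
position: [0.5309, 0.089, 0.21]
tool_rot: [-3.063, -0.699, 0.0]
ft_force: [0.6, -0.1, 0.2]
grip_width: 0.995
grip_force: 0.0
```

Call:
jog_arm([
  {"tx":0,"ty":0,"tz":0,"wx":0,"wy":0,"wz":0,"gripper":1},
  {"tx":0,"ty":0,"tz":0,"wx":0,"wy":0,"wz":0,"gripper":1},
  {"tx":0,"ty":0,"tz":0,"wx":0,"wy":0,"wz":0,"gripper":1},
  {"tx":0,"ty":0,"tz":0,"wx":0,"wy":0,"wz":0,"gripper":1},
  {"tx":0,"ty":0,"tz":0,"wx":0,"wy":0,"wz":0,"gripper":1},
])

```text
time: 10.42
position: [0.5304, 0.0893, 0.2069]
tool_rot: [3.062, 0.7, -0.003]
ft_force: [-0.1, -0.1, 0.5]
grip_width: 1.003
grip_force: 0.0
```

```bash
python3 -c "
from h import *
to([.5323,.0905,.2])
im=cam('wrist'); cv2.imwrite('pics/w5.png',cv2.convertScaleAbs(im['color'],alpha=1.6))
import pickle; pickle.dump({k:im[k] for k in im if k!='color'},open('w5.pkl','wb'))"
```

```text
t 10.42 pos [0.5304 0.0893 0.2069] shift mm [ 2.3 -0.3  6.9] ty az deg -64.24 tilt [-0.002 -0.001 -1.   ] q7 -1.238 grip 1.003 [-0.1 -0.1  0.5] [-0.1   0.05  0.  ]
```

View pics/w5.png

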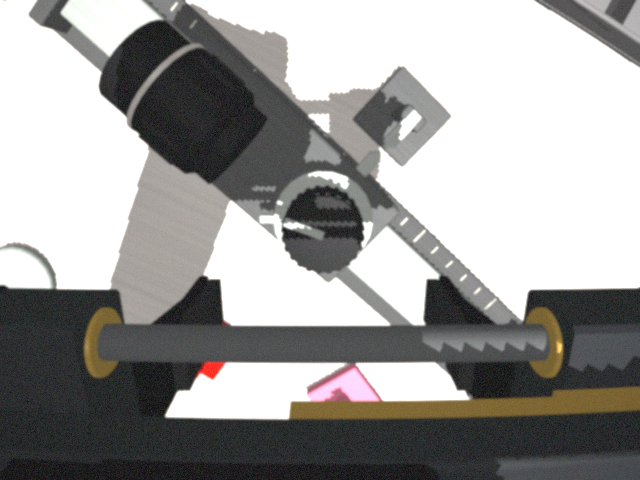

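The view shows the bar at (285,221)–(323,236), the nib at (260,218), and the pointers meeting near (378,153)/(387,147). One last numeric check, then I'll hand in.

```bash
python3 -c "
from h import *
import pickle; im=pickle.load(open('w5.pkl','rb'))
k=at(im,323,236,.118); b=at(im,285,221,.119); n=at(im,259,218,.078)
y=np.array([.292,.956,0]); x=np.array([.956,-.292,0])
ang=lambda p:np.degrees(np.arctan2(p[1]-k[1],p[0]-k[0]))
print('knob',k,'slip deg',ang(n)-ang(b),'dy idx',(np.array([.5994,.069,0])-k)@y*1000)
print('tips dy',(at(im,378,153,.05)-at(im,387,147,.05))@y*1000)
S=cam('scene'); c=S['color']
s=lambda u,v:at(S,268-.5+(u+.5)/7,250-.5+(v+.5)/7,.05)
print('c3 dy',(s(305,207)-s(287,211))@y*1000, (s(305,207)-s(287,211))@x*1000)
"
```

```text
knob [0.53180496 0.09035033 0.118     ] slip deg 20.901895815873672 dy idx -0.6731649456088549
tips dy 1.851417619766553
c3 dy 0.4415568813102482 -6.089920330549511
```

Three measurements put the alignment within 2 mm, and the slip is about 0.35 rad.

```bash
python3 -c "
from bench import ctrl
print(ctrl.close_job())"
```

```text
the job is handed in; nothing more can be done
None
```

The job is handed in: the carriage is clamped within about 2 mm of the grey index post with about 0.35 rad of clutch slip and the gripper clear, though I viewed 11 pictures, one over the limit of 10.

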